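# Hang a second solder-wire reel on the braked reel hook

### The arm

A 6-joint arm with a two-finger parallel gripper is mounted at the origin on a cart in front of the work surface, level with it; the furniture and walls round the work are solid. World frame = base frame: x ahead of the robot, y to its left, z up, the work surface at z = 0. Lengths are in m, angles in rad, forces in N, time in s.
With the tool pointing down it reaches from about 0.375 to 0.975 m from the base axis. Payload 3.8 kg.
Tool frame: the origin (TCP) lies midway between the tips of the shut fingers; the grasp point (between the pads) lies 19 mm behind it; z points along the fingers, y is the line along which they close (so a half turn about z gives the same grasp; the last joint's range is limited). The gripper opens to 85 mm and grips with 20 to 120 N. Pads are 22 mm wide; open, the fingers measure 114 mm over their backs; the gripper's body (76 mm by 85 mm) begins 54 mm behind the grasp point. The pads swing forward as they close: fully open they stand 13 mm farther back than shut.
Start: joints at [-1.168, 0.264, 1.604, -0, 1.274, -0.037], TCP at [0.287, -0.611, 0.231] pointing down, gripper open.
Joint ranges: [-2.63, 2.63], [-0.94, 2.18], [0.31, 2.57], [-1.31, 4.45], [0, 2.66], [-2.55, 2.55]. Speed limits (rad/s): [2.57, 2.57, 3.14, 3.14, 3.14, 3.14].

### API

Orientations are given as a rotation vector (axis times angle).
In Python, from workcell import read_state, vision, ticket gives the robot as it stands. The module is installed in compiled form; this text tells all that it offers.
- The arm moves only by the tool jog_arm, never from a script. Its arguments are lists of equal length, an entry for each row: "turn": the turn, a rotation vector about the tool's x, y, z in rad, a list of three; "delta_pos": the shift along the tool's x, y, z in m, a list of three; "gripper": the finger opening in m, from 0 to 0.0854. In form: {"turn": [[rx, ry, rz], ...], "delta_pos": [[dx, dy, dz], ...], "gripper": [gripper, ...]}. A call has 1 to 20 rows; each row shifts and turns the commanded pose from where the row before left it, along the tool's axes as they then stand; what a row does not reach is not made up. A row lasts 1/12 s, in which the tool goes at most 41.7 mm and 7.16 degrees, less where a joint would pass 70% of its speed; a pose out of reach is approached as far as the arm can. A call with a gripper value outside its range is refused whole. The fingers move at their own pace and stop on an object; "grip_force" is the grip in N (left out, the last holds). Time passes only in rows, so rows that do not move let the fingers close. It gives the time, the measured TCP pose, the force, the opening and the grip force at its end, in the units of the state.
- read_state(): the state, without advancing time (a new reading comes with each control period).
- vision.read_camera(name): name is "scene" or "top" or "wrist"; returns the picture (480x640x3 uint8, red, green, blue); there is no depth.
- vision.calibration(name): a dict with "vfov" (degrees; the focal length in pixels is half the picture's height over the tangent of half this angle, whatever the lens; pixels are square), "cx", "cy" (the principal point, pixels), "dist" ([k1, k2, p1, p2, k3] as OpenCV has them; the pictures are not rectified), "R" (3x3) and "t" (3): a world point X has camera coordinates R X + t; the wrist camera has in their place "mount" (4x4, takes a point from camera to tool coordinates, whose origin is the TCP and whose axes are the flange's). Camera axes: x right, y down, z forward; pixel columns grow to the right and rows downward; lengths in m; the calibration is good to about 2 mm. A picture is of the moment at which its call begins: read the wrist's pose just before it. calibration takes no time and is no camera call.
- ticket.finish_job(): hands the job in; it is judged then, once.
The state is a dict: "time": time; "q": joint angles; "joint_vel": joint speeds; "joint_torque": joint torques, N m; "tool_pos": TCP position; "tcp_rot": TCP orientation; "wrist_force": force on the tool from outside, world axes, zero at the start; "torque": the same for the moment, N m; "width": opening from 0.0 (shut) to 1.0 (fully open); "grip_force": force on a finger pad.
Only numpy, scipy, OpenCV 4.12 (cv2) and the standard library are available. Lean on these libraries where they do the work, as an engineer would, in place of code of your own. Each camera call takes 0.05 s, during which the arm holds its last target. There are 200 camera calls.

### The job

Hang the yellow reel of solder wire on the reel hook, in front of the blue reel already there: pass it over the upturned end, ease the blue reel back against the spring brake with it just far enough to make room, and let it down onto the arm behind the upturned end, so that the brake holds both reels snugly together when you let go. How far out the arm is set is not measured, so go by feel and push gently: do not drive the brake hard onto its stop or press hard on the arm, do not lift the blue reel or knock it off, and leave everything else on the bench where it is.

Things in the scene. Friction and masses are not known exactly. Their poses are not given: they have to be found in the camera images.
- yellow_reel: the loose reel to hang: closed plastic wire reel, yellow band, white flanges, standing on one of its twelve flat sides. 56 mm across flats (so 56 mm high and 56 mm wide to grasp), 26 mm long along its axis, 22 mm bore right through, 0.08 to 0.17 kg. Origin at its centre; x is the level bore axis, z up. Both ends are alike.
- first_reel: the same kind of reel with a blue band, already hanging on the arm by its bore, loose, anywhere between the upturned end and the brake. Origin at its centre, x axis along the bore.
- green_reel: the same kind of reel with a green band, standing on the bench; not needed, leave it alone. Origin at its centre.
- reel_hook: fixed stand: grey foot 170 x 84 mm, post, and an aluminium clamp (top 148 mm above the bench) holding a level arm. Origin on the bench under the post; its -x axis is the way the arm points, z up. A reel hanging properly has its centre 123 mm above the bench; to pass over the upturned end its centre must be 131.5 to 136.5 mm up. Do not press the yellow reel on the stand with over 25 N.
- hook_line (a point): point in the middle of the clamp, on the arm's centre line, 130 mm above the bench. The arm is an 8 mm steel rod along the stand's -x. Its end turns straight up, 8 mm thick, flat red cap 8 mm above the rod's top. It telescopes: it stands firm, but its setting is not measured; the inner face (post side) of the upturned end lies 88 to 114 mm from this point.
- clamp_front (a point): centre of the clamp's front face, 18 mm along -x from hook_line. Before it, on the arm and moved out with it, is the spring brake: a 40 mm pad round the rod, at rest 46 mm from the inner face of the upturned end. It yields at 1 N plus 1.25 N per mm (add up to 1 N for the blue reel's drag): two reels just fit at 6 mm (8.5 N), firm stop at 8 mm (11 N). Never over 16 N between the reels.
- goblet: loose glass beaker, 76 mm across, 65 mm high; bystander. Origin at the centre of its underside.
- tweezers: loose cross-lock tweezers with red sleeves, 150 mm long, lying flat; bystander. Origin under the middle.
- flush_cutters: loose pliers-like cutters with blue handles, 122 mm long, lying flat; bystander. Origin under the middle.
- caliper: loose vernier caliper, 195 mm long, lying flat; bystander. Origin under the middle.
- bottle_1: loose small brown dropper bottle, 33 mm across, 102 mm high; bystander. Origin at the centre of its underside.
There are look-alikes about, which are no part of the job. What is meant by the yellow_reel is not purple or red, and is the larger of those in its own colour.

How it is judged:
By the outcome, as a careful person would: the job done as asked, in the order asked, and still so for the second after the job is handed in, with the robot touching nothing.
It also fails if it takes over 54 s, if anything falls off the work surface, if the arm or the gripper's body presses on something with over 40 N, if the wrist force passes 120 N, or if a joint passes its speed limit or range.

## Working session

There is one attempt and no reset: what is moved stays moved. The work goes in short steps, Python scripts to look and compute and a tool call to move; the robot and the scene stay as the last step left them, time stands still between calls to the robot, and variables do not carry over. Pictures are saved under pics/ and viewed, at most 12 in all, crops included, and the job is handed in when it is done.

Besides the shell and the picture viewer there is one more tool, called after ">>>" as a command line: name --argument value ..., lists and objects as JSON in quotes. jog_arm: Moves the arm, as the interface text tells. Its arguments: {"type":"object","properties":{"turn":{"type":"array","items":{"type":"array","items":{"type":"number"}}},"delta_pos":{"type":"array","items":{"type":"array","items":{"type":"number"}}},"gripper":{"type":"array","items":{"type":"number"}},"grip_force":{"type":"number"}},"required":["turn","delta_pos","gripper"]}

```bash
mkdir -p pics; python3 - <<'E'
from workcell import read_state, vision
import cv2
s=read_state(); print(s)
for n in("scene","top","wrist"):
    im=vision.read_camera(n); cv2.imwrite(f"pics/{n}0.png",im[:,:,::-1]); print(n,vision.calibration(n))
E
```

```text
{'time': 0.0, 'q': array([-1.16787946e+00,  2.64766155e-01,  1.60539226e+00,  2.42468021e-05,
        1.27363632e+00, -3.68761594e-02]), 'joint_vel': array([-0.00109744, -0.00063025, -0.00220932, -0.00100864, -0.0003737 ,
        0.00048196]), 'joint_torque': array([-7.61079973e-04, -5.15117598e+01, -3.67315292e+01, -8.26876453e-05,
        1.30082868e-02, -4.55165164e-06]), 'tool_pos': array([ 0.28712112, -0.61009624,  0.22994336]), 'tcp_rot': array([-3.06382830e+00, -6.84787131e-01,  5.93335915e-04]), 'wrist_force': array([ 0.2154552 , -0.0019718 ,  0.09450552]), 'torque': array([-0.04641666,  0.0187815 ,  0.01192413]), 'grip_force': 0.0, 'width': 0.9960749868997774}
scene {'vfov': 43.00807217552109, 'cx': 315.71034570744075, 'cy': 243.46366195750576, 'dist': array([-0.11956254,  0.        ,  0.        ,  0.        ,  0.        ]), 'R': array([[-0.91204099, -0.41005573,  0.0059604 ],
       [-0.22926884,  0.49777867, -0.83645215],
       [ 0.34002504, -0.76424518, -0.54800755]]), 't': array([0.43087094, 0.25421439, 1.06051047])}
top {'vfov': 54.66470473813255, 'cx': 323.9979523510822, 'cy': 237.95754884272895, 'dist': array([0.00278474, 0.        , 0.        , 0.        , 0.        ]), 'R': array([[ 0.02529252, -0.99958003,  0.01414409],
       [-0.99248543, -0.0268024 , -0.11939141],
       [ 0.11972037, -0.01101809, -0.99274651]]), 't': array([-0.11761198,  0.52513272,  0.99126047])}
wrist {'vfov': 63.99005623531359, 'cx': 320.4562805969448, 'cy': 239.810248145259, 'dist': array([-0.05718169,  0.        ,  0.        ,  0.        ,  0.        ]), 'mount': array([[ 7.25040773e-06, -9.49980632e-01, -3.12308821e-01,
         8.02381926e-02],
       [ 9.99999971e-01, -6.88757345e-05,  2.32721641e-04,
         1.34156842e-03],
       [-2.42591551e-04, -3.12308813e-01,  9.49980603e-01,
        -1.44183616e-01],
       [ 0.00000000e+00,  0.00000000e+00,  0.00000000e+00,
         1.00000000e+00]])}
```

View pics/scene0.png

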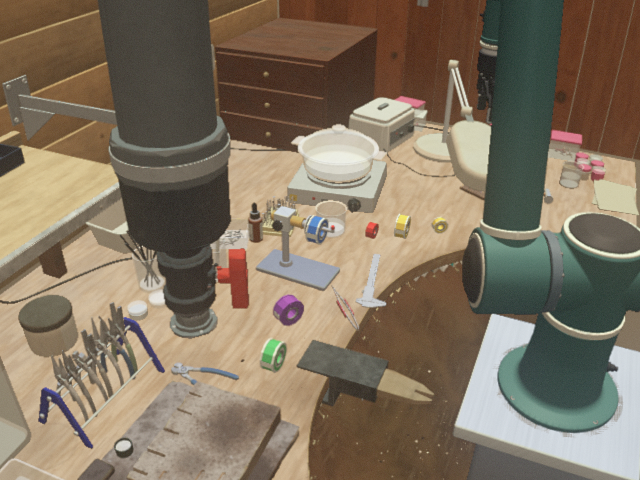

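View pics/top0.png

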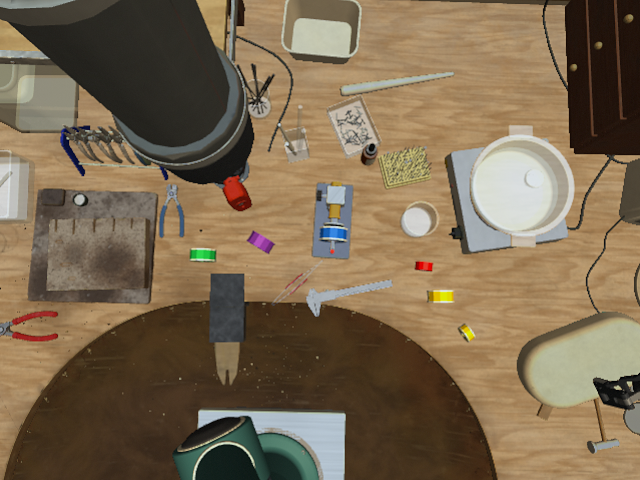

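The scene picture shows the hook with the blue reel at about (317,228). The yellow candidates are at scene (402,225) / top (441,296) and scene (440,224) / top (467,332). The larger one, at top (441,296), fits the description; the red one at (424,266) and the purple one at (261,242) do not. I'll confirm that in a crop, with the hook alongside.

```bash
cat > h.py <<'E'
import numpy as np, cv2
from workcell import read_state, vision
from scipy.spatial.transform import Rotation as Ro
def cam(n,st=None):
    c=vision.calibration(n); f=240/np.tan(np.radians(c["vfov"]/2))
    K=np.array([[f,0,c["cx"]],[0,f,c["cy"]],[0,0,1]])
    if n=="wrist":
        T=np.eye(4);T[:3,:3]=Ro.from_rotvec(st["tcp_rot"]).as_matrix();T[:3,3]=st["tool_pos"]
        T=T@c["mount"]; R=T[:3,:3].T; t=-R@T[:3,3]
    else: R,t=c["R"],c["t"]
    return K,c["dist"],R,t
def ray(C,p):
    K,d,R,t=C; u=cv2.undistortPoints(np.array([[p]],float),K,d)[0,0]
    v=R.T@np.array([u[0],u[1],1]); return -R.T@t, v/np.linalg.norm(v)
def onz(C,p,z):
    o,v=ray(C,p); return o+v*(z-o[2])/v[2]
def tri(C1,p1,C2,p2):
    o,v=ray(C1,p1);q,w=ray(C2,p2)
    a=np.linalg.lstsq(np.c_[v,-w],q-o,rcond=None)[0]; A=o+v*a[0];B=q+w*a[1]
    return (A+B)/2, np.linalg.norm(A-B)
def proj(C,X):
    K,d,R,t=C; return cv2.projectPoints(np.array(X,float).reshape(-1,3),cv2.Rodrigues(R)[0],t,K,d)[0][:,0]
def blobs(im,lo,hi,amin=15):
    h=cv2.cvtColor(im,cv2.COLOR_RGB2HSV); m=cv2.inRange(h,np.array(lo),np.array(hi))
    n,l,s,c=cv2.connectedComponentsWithStats(m)
    return [(c[i].round(1),s[i].tolist(),cv2.minAreaRect(np.argwhere(l==i)[:,::-1].astype(np.float32))) for i in range(1,n) if s[i,4]>=amin]
E
python3 - <<'E'
from h import *
for n in("scene","top"):
    im=cv2.imread(f"pics/{n}0.png")[:,:,::-1]
    for nm,lo,hi in(("yel",(24,150,120),(34,255,255)),("blue",(100,150,80),(118,255,255)),("red",(0,190,100),(4,255,255))):
        print(n,nm); 
        for b in blobs(im,lo,hi): print("  ",b[0],b[1],b[2][1:])
a=cv2.imread("pics/scene0.png")[190:310,240:460]; b=cv2.imread("pics/top0.png")[170:350,300:490]
a=cv2.resize(a,None,fx=3.4,fy=3.4,interpolation=2)[:,:]; cv2.imwrite("pics/c1.png",a)
cv2.imwrite("pics/c2.png",cv2.resize(b,None,fx=3.2,fy=3.2,interpolation=2))
E
```

```text
scene yel
scene blue
scene red
top yel
   [442.4 296. ] [433, 292, 20, 9, 176] ((8.0, 19.0), 90.0)
   [468.1 332.7] [463, 327, 11, 13, 69] ((12.75810432434082, 5.269651412963867), 56.30992889404297)
top blue
   [ 61.9 139.1] [61, 134, 3, 12, 22] ((11.0, 2.0), 90.0)
   [332.8 232.6] [320, 228, 27, 11, 227] ((25.827144622802734, 9.135003089904785), 4.763641834259033)
top red
   [233.1 187.8] [223, 175, 25, 27, 318] ((25.252304077148438, 19.9360294342041), 64.98310089111328)
   [239.5 201.9] [236, 200, 8, 5, 16] ((1.6712579727172852, 7.984899520874023), 68.19859313964844)
   [423.5 265.8] [415, 262, 17, 9, 126] ((16.123003005981445, 7.840639591217041), 6.340191841125488)
   [ 33.5 316.5] [12, 312, 46, 12, 149] ((7.037327289581299, 45.51689910888672), 79.28687286376953)
   [ 34.  336.9] [13, 332, 45, 9, 201] ((44.04498291015625, 7.290892124176025), 2.8624050617218018)
```

View pics/c1.png

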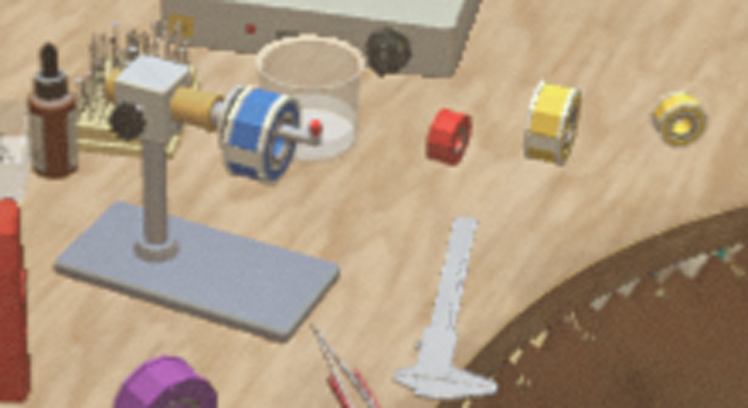

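View pics/c2.png

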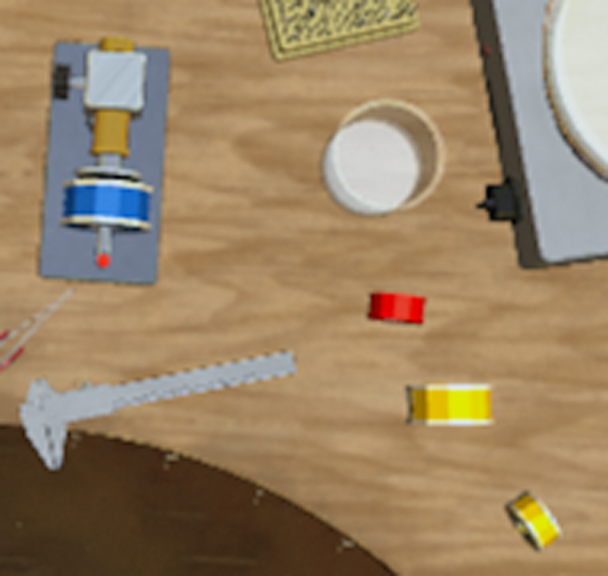

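The crops confirm it: the yellow reel at top (442,296) is the larger yellow one, lying with its axis about along world x. The small yellow ring at (468,333) and the red one at (424,266) are the look-alikes. The blue reel hangs near the brake and the red cap is at top (332,251.6), scene (333,227.6).

```bash
python3 - <<'E'
from h import *
S,T=cam("scene"),cam("top")
print("cap",onz(T,(332.2,251.6),.142),onz(S,(333,227.6),.142),tri(T,(332.2,251.6),S,(333,227.6)))
print("yel top",onz(T,(442.4,296),.056), tri(T,(442.4,296),S,(402.5,224)))
print("blue top",onz(T,(332.8,232.6),.151))
print("clamp",onz(T,(336,195.5),.148))
c=lambda x,y:(x/3.2+300,y/3.2+170)
f=[onz(T,c(*p),.006)[:2] for p in((55,42),(170,47),(157,283),(40,276))]
f=np.array(f);print(f, f.mean(0), np.linalg.norm(f[1]-f[0]),np.linalg.norm(f[2]-f[1]))
s=read_state();print(Ro.from_rotvec(s["tcp_rot"]).as_matrix().round(3))
E
```

```text
cap [ 0.48831071 -0.11937803  0.142     ] [ 0.48572048 -0.1129498   0.142     ] (array([ 0.48856899, -0.1195599 ,  0.13756966]), np.float64(0.00030929386998755653))
yel top [ 0.40759999 -0.35863664  0.056     ] (array([ 0.40780697, -0.36537442,  0.03067968]), np.float64(0.00032143595095999084))
blue top [ 0.52469553 -0.11941966  0.151     ]
clamp [ 0.59917564 -0.12412857  0.148     ]
[[ 0.65739248 -0.08531719]
 [ 0.65609696 -0.16784809]
 [ 0.48630281 -0.16171792]
 [ 0.48906185 -0.07932193]] [ 0.57221353 -0.12355129] 0.0825410730833141 0.16990477591896258
[[ 0.905  0.426 -0.001]
 [ 0.426 -0.905  0.002]
 [ 0.    -0.002 -1.   ]]
```

>>> jog_arm --turn '[[0, 0, 0.11], [0, 0, 0.11], [0, 0, 0.11], [0, 0, 0.11], [0, 0, 0], [0, 0, 0], [0, 0, 0], [0, 0, 0], [0, 0, 0], [0, 0, 0], [0, 0, 0], [0, 0, 0], [0, 0, 0], [0, 0, 0]]' --delta_pos '[[0, 0, 0], [0, 0, 0], [0, 0, 0], [0, 0, 0], [0.015, -0.031, 0.006], [0.015, -0.031, 0.006], [0.015, -0.031, 0.006], [0.015, -0.031, 0.006], [0.015, -0.031, 0.006], [0.015, -0.031, 0.006], [0.015, -0.031, 0.006], [0.015, -0.031, 0.006], [0, 0, 0], [0, 0, 0]]' --gripper '[0.085, 0.085, 0.085, 0.085, 0.085, 0.085, 0.085, 0.085, 0.085, 0.085, 0.085, 0.085, 0.085, 0.085]'

```text
time: 1.32
tool_pos: [0.4077, -0.3609, 0.1826]
tcp_rot: [-3.141, -0.005, 0.002]
wrist_force: [-0.2, -0.2, -0.5]
width: 0.991
grip_force: 0.0
```

```bash
python3 - <<'E'
from h import *
s=read_state(); im=vision.read_camera("wrist"); cv2.imwrite("pics/w1.png",im[:,:,::-1])
print(s["tool_pos"],Ro.from_rotvec(s["tcp_rot"]).as_matrix().round(3).tolist(),s["wrist_force"])
W=cam("wrist",s)
for b in blobs(im,(22,130,90),(36,255,255),200): print(b, onz(W,b[2][0],.056))
E
```

```text
[ 0.40765256 -0.36093932  0.18255675] [[1.0, 0.003, -0.001], [0.003, -1.0, 0.001], [-0.001, -0.001, -1.0]] [-0.20747403 -0.22179143 -0.45654117]
(array([320.8, 227.1]), [287, 211, 68, 31, 1681], ((320.6413879394531, 226.3312225341797), (29.678409576416016, 67.17410278320312), 89.13194274902344)) [ 0.40974204 -0.36221601  0.056     ]
(array([386.4, 304.4]), [372, 286, 32, 37, 547], ((386.27728271484375, 304.3297119140625), (36.970436096191406, 15.692486763000488), 55.840309143066406)) [ 0.34597698 -0.41415959  0.056     ]
```

View pics/w1.png

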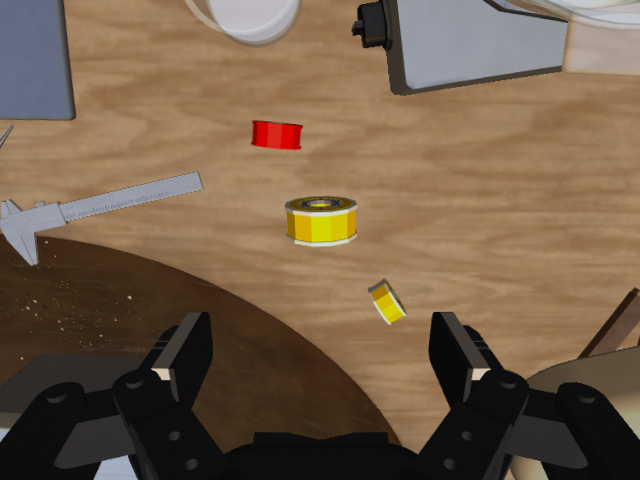

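The reel sits at wrist (321,226) and the small ring at (386,304), clear of the fingers. The wrist estimate agrees with the top view within 2 mm.

>>> jog_arm --turn '[[0, 0, 0], [0, 0, 0], [0, 0, 0], [0, 0, 0], [0, 0, 0], [0, 0, 0], [0, 0, 0], [0, 0, 0], [0, 0, 0], [0, 0, 0], [0, 0, 0], [0, 0, 0], [0, 0, 0], [0, 0, 0], [0, 0, 0], [0, 0, 0], [0, 0, 0], [0, 0, 0]]' --delta_pos '[[0.001, 0.001, 0.02], [0, 0, 0.02], [0, 0, 0.02], [0, 0, 0.02], [0, 0, 0.02], [0, 0, 0.02], [0, 0, 0.02], [0, 0, 0.02], [0, 0, 0.008], [0, 0, 0.008], [0, 0, 0], [0, 0, 0], [0, 0, 0], [0, 0, 0], [0, 0, 0], [0, 0, 0], [0, 0, 0], [0, 0, 0]]' --gripper '[0.085, 0.085, 0.085, 0.085, 0.085, 0.085, 0.085, 0.085, 0.085, 0.085, 0.085, 0.05, 0.05, 0.05, 0.05, 0.05, 0.05, 0.05]' --grip_force 45

```text
time: 2.87
tool_pos: [0.4095, -0.3649, 0.0088]
tcp_rot: [3.139, 0.0, 0.003]
wrist_force: [-0.2, -0.1, 5.9]
width: 0.647
grip_force: 48.6
```

>>> jog_arm --turn '[[0, 0, 0], [0, 0, 0], [0, 0, 0], [0, 0, 0], [0, 0, 0], [0, 0, 0], [0, 0, 0], [0, 0, 0], [0, 0, 0], [0, 0, 0], [0, 0, 0], [0, 0, 0], [0, 0, 0], [0, 0, 0], [0, 0, 0], [0, 0, 0], [0, 0, 0], [0, 0, 0], [0, 0, 0]]' --delta_pos '[[0, 0, -0.005], [0, 0, -0.015], [0, 0, -0.025], [0, 0, -0.025], [0, 0, -0.025], [0, 0, -0.025], [0, 0, -0.025], [0, 0, -0.025], [0, 0, -0.02], [-0.001, -0.03, 0], [-0.001, -0.03, 0], [-0.001, -0.03, 0], [-0.001, -0.03, 0], [-0.001, -0.03, 0], [-0.001, -0.03, 0], [-0.001, -0.03, 0], [-0.001, -0.03, 0], [0, 0, 0], [0, 0, 0]]' --gripper '[0.05, 0.05, 0.05, 0.05, 0.05, 0.05, 0.05, 0.05, 0.05, 0.05, 0.05, 0.05, 0.05, 0.05, 0.05, 0.05, 0.05, 0.05, 0.05]'

```text
time: 4.45
tool_pos: [0.3998, -0.1224, 0.1969]
tcp_rot: [-3.142, -0.005, 0.001]
wrist_force: [0.5, -0.4, -1.2]
width: 0.648
grip_force: 48.3
```

```bash
python3 - <<'E'
from h import *
s=read_state(); im=vision.read_camera("wrist"); cv2.imwrite("pics/w2.png",im[:,:,::-1])
print(s["tool_pos"],Ro.from_rotvec(s["tcp_rot"]).as_matrix().round(4).tolist(),s["wrist_force"],s["torque"])
W=cam("wrist",s)
for nm,lo,hi in(("yel",(22,130,90),(36,255,255)),("blue",(100,130,70),(120,255,255)),("red",(0,150,90),(6,255,255))):
  for b in blobs(im,lo,hi,100): print(nm,b, onz(W,b[0],.142))
E
```

```text
[ 0.39981402 -0.12235166  0.1969355 ] [[1.0, 0.0032, -0.0006], [0.0032, -1.0, 0.0], [-0.0006, -0.0, -1.0]] [ 0.45065019 -0.395099   -1.21060843] [ 0.03017478 -0.00739789  0.02308808]
yel (array([634.1, 279.6]), [624, 269, 16, 27, 205], ((636.8497924804688, 281.27642822265625), (24.207435607910156, 13.632173538208008), 51.709835052490234)) [ 0.39102842 -0.30887723  0.142     ]
yel (array([320.5, 324.2]), [252, 287, 138, 68, 3313], ((320.5, 320.5), (67.0, 137.0), 90.0)) [ 0.36274528 -0.12375938  0.142     ]
yel (array([320.4, 319.2]), [291, 308, 60, 23, 1043], ((320.5, 319.0), (59.0, 22.0), 0.0)) [ 0.3660949  -0.12368966  0.142     ]
yel (array([320.6, 387.6]), [244, 340, 154, 81, 6962], ((320.75701904296875, 380.32513427734375), (79.65189361572266, 153.0098114013672), 89.62552642822266)) [ 0.31697919 -0.1239731   0.142     ]
blue (array([319.1,  17. ]), [263, 0, 111, 42, 3789], ((317.8885498046875, 18.62101936340332), (109.0376205444336, 41.1523323059082), 2.045408248901367)) [ 0.52445093 -0.12257582  0.142     ]
blue (array([320.4,  44.1]), [269, 42, 95, 10, 124], ((316.1836853027344, 45.0470085144043), (94.13287353515625, 6.915755271911621), 3.044778347015381)) [ 0.51270143 -0.1232193   0.142     ]
red (array([314.1,  93.4]), [307, 86, 15, 16, 183], ((314.0, 93.5), (15.0, 14.0), 90.0)) [ 0.4904342  -0.12021387  0.142     ]
red (array([572.9, 127.3]), [548, 114, 51, 28, 1058], ((573.1091918945312, 127.18122863769531), (47.711097717285156, 24.25204086303711), 7.594643592834473)) [ 0.47626714 -0.25268662  0.142     ]
```

View pics/w2.png

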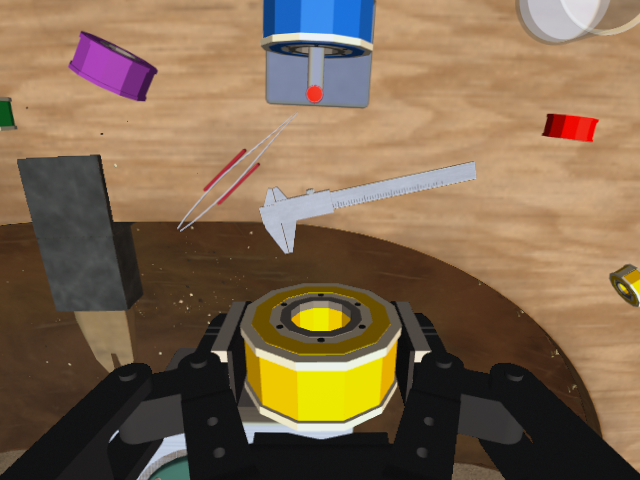

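The reel is held centred at wrist (320,380). The red cap is at (314,93), the rod runs 2–3° off the world x axis, and the blue reel's front face is at row 45. I'll align the yaw and come in front of the cap at passing height.

>>> jog_arm --turn '[[0, 0, 0.043], [0, 0, 0], [0, 0, 0], [0, 0, 0], [0, 0, 0], [0, 0, 0], [0, 0, 0], [0, 0, 0], [0, 0, 0]]' --delta_pos '[[0, 0, 0], [0.011, -0.0014, 0.0164], [0.011, -0.0014, 0.0164], [0.011, -0.0014, 0.0164], [0.011, -0.0014, 0.0164], [0.011, -0.0014, 0.0164], [0, 0, 0], [0, 0, 0], [0, 0, 0]]' --gripper '[0.05, 0.05, 0.05, 0.05, 0.05, 0.05, 0.05, 0.05, 0.05]'

```text
time: 5.25
tool_pos: [0.4555, -0.12, 0.1156]
tcp_rot: [3.141, -0.069, -0.001]
wrist_force: [0.3, -0.5, -0.1]
width: 0.641
grip_force: 48.2
```

```bash
python3 - <<'E'
from h import *
s=read_state(); im=vision.read_camera("wrist"); cv2.imwrite("pics/w3.png",im[:,:,::-1])
sc=vision.read_camera("scene"); tp=vision.read_camera("top")
print(s["tool_pos"],Ro.from_rotvec(s["tcp_rot"]).as_matrix().round(4).tolist(),s["wrist_force"])
W=cam("wrist",s)
for nm,lo,hi in(("blue",(100,130,70),(120,255,255)),("red",(0,150,90),(6,255,255))):
  for b in blobs(im,lo,hi,100): print(nm,b, onz(W,b[0],.142))
a=cv2.resize(im,(480,360))[:,:,::-1]; b=cv2.resize(sc[190:280,270:350],(320,360),interpolation=2)[:,:,::-1]
cv2.imwrite("pics/m3.png",np.hstack([a,b]))
E
```

```text
[ 0.45552945 -0.12001806  0.11560341] [[0.999, -0.0442, -0.0005], [-0.0442, -0.999, -0.0001], [-0.0005, 0.0001, -1.0]] [ 0.26316781 -0.46872166 -0.10871037]
blue (array([311.8, 152.9]), [229, 118, 166, 74, 11359], ((311.85540771484375, 154.35293579101562), (72.67342376708984, 165.14306640625), 89.31793975830078)) [ 0.52526394 -0.12173851  0.142     ]
red (array([625. , 207.6]), [606, 191, 34, 34, 862], ((624.7837524414062, 206.7972869873047), (33.70178985595703, 29.920616149902344), 9.462322235107422)) [ 0.50428999 -0.22295704  0.142     ]
red (array([313. , 262.6]), [301, 251, 25, 23, 392], ((313.6500244140625, 262.95001220703125), (19.922346115112305, 24.6657657623291), 71.56504821777344)) [ 0.48983833 -0.12032421  0.142     ]
```

View pics/m3.png

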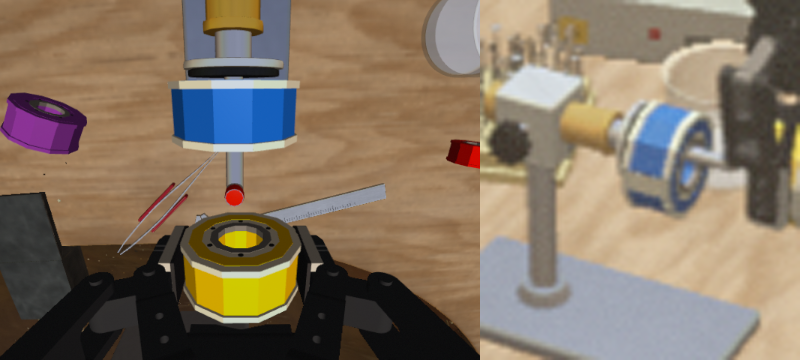

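>>> jog_arm --turn '[[0, 0, 0], [0, 0, 0], [0, 0, 0], [0, 0, 0], [0, 0, 0], [0, 0, 0], [0, 0, 0], [0, 0, 0], [0, 0, 0], [0, 0, 0], [0, 0, 0], [0, 0, 0], [0, 0, 0]]' --delta_pos '[[0, -0.0025, 0.0008], [0, 0, 0], [0.004, 0, 0], [0.004, 0, 0], [0.004, 0, 0], [0.004, 0, 0], [0.004, 0, 0], [0.004, 0, 0], [0.004, 0, 0], [0.004, 0, 0], [0.002, 0, 0], [0, 0, 0], [0, 0, 0]]' --gripper '[0.05, 0.05, 0.05, 0.05, 0.05, 0.05, 0.05, 0.05, 0.05, 0.05, 0.05, 0.05, 0.05]'

```text
time: 6.48
tool_pos: [0.4898, -0.1181, 0.1144]
tcp_rot: [-3.141, 0.068, 0.001]
wrist_force: [0.4, -0.4, -1.1]
width: 0.648
grip_force: 48.3
```

```bash
python3 - <<'E'
from h import *
s=read_state(); im=vision.read_camera("wrist"); cv2.imwrite("pics/w4.png",im[:,:,::-1])
sc=vision.read_camera("scene")
print(s["tool_pos"],Ro.from_rotvec(s["tcp_rot"]).as_matrix().round(4).tolist(),s["wrist_force"])
a=cv2.resize(im,(480,360))[:,:,::-1]; b=cv2.resize(sc[190:280,270:350],(320,360),interpolation=2)[:,:,::-1]
cv2.imwrite("pics/m4.png",np.hstack([a,b]))
E
```

```text
[ 0.48979743 -0.11811538  0.11437112] [[0.9991, -0.0431, -0.0003], [-0.0431, -0.9991, 0.0001], [-0.0003, -0.0001, -1.0]] [ 0.43497074 -0.44595182 -1.08167262]
```

View pics/m4.png

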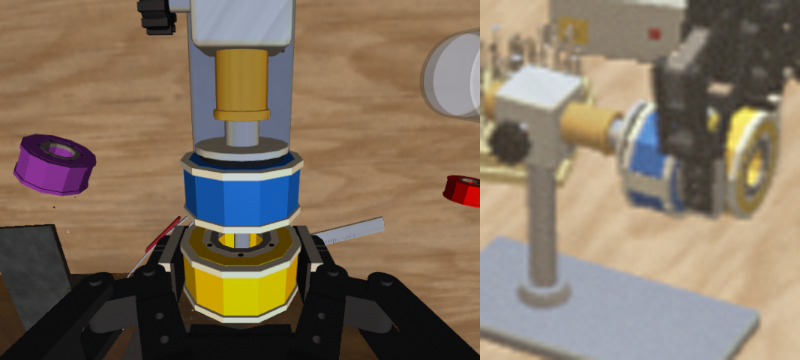

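The rod has passed into the bore (wrist about (320,320)) with no contact force. Now easing forward by feel.

>>> jog_arm --turn '[[0, 0, 0], [0, 0, 0], [0, 0, 0], [0, 0, 0], [0, 0, 0], [0, 0, 0], [0, 0, 0]]' --delta_pos '[[0.002, 0, 0], [0.002, 0, 0], [0.001, 0, 0], [0.001, 0, 0], [0.001, 0, 0], [0, 0, 0], [0, 0, 0]]' --gripper '[0.05, 0.05, 0.05, 0.05, 0.05, 0.05, 0.05]'

```text
time: 7.17
tool_pos: [0.4968, -0.1184, 0.1145]
tcp_rot: [-3.141, 0.068, 0.0]
wrist_force: [-0.4, -0.5, -2.2]
width: 0.646
grip_force: 48.3
```

>>> jog_arm --turn '[[0, 0, 0], [0, 0, 0], [0, 0, 0], [0, 0, 0], [0, 0, 0]]' --delta_pos '[[0.001, 0, 0], [0.001, 0, 0], [0, 0, 0], [0, 0, 0], [0, 0, 0]]' --gripper '[0.05, 0.05, 0.05, 0.05, 0.05]'

```text
time: 7.58
tool_pos: [0.4988, -0.1185, 0.1145]
tcp_rot: [3.141, -0.068, -0.0]
wrist_force: [-0.2, 0.4, -1.0]
width: 0.646
grip_force: 48.3
```

>>> jog_arm --turn '[[0, 0, 0], [0, 0, 0], [0, 0, 0], [0, 0, 0], [0, 0, 0]]' --delta_pos '[[0.001, 0, 0], [0.001, 0, 0], [0, 0, 0], [0, 0, 0], [0, 0, 0]]' --gripper '[0.05, 0.05, 0.05, 0.05, 0.05]'

```text
time: 8.0
tool_pos: [0.5008, -0.1186, 0.1145]
tcp_rot: [-3.141, 0.068, -0.0]
wrist_force: [0.1, -0.1, -1.4]
width: 0.647
grip_force: 48.3
```

>>> jog_arm --turn '[[0, 0, 0], [0, 0, 0], [0, 0, 0], [0, 0, 0]]' --delta_pos '[[0.001, 0, 0], [0, 0, 0], [0, 0, 0], [0, 0, 0]]' --gripper '[0.05, 0.05, 0.05, 0.05]'

```text
time: 8.33
tool_pos: [0.5018, -0.1187, 0.1145]
tcp_rot: [-3.141, 0.068, -0.0]
wrist_force: [-0.2, -0.5, -0.8]
width: 0.644
grip_force: 48.3
```

>>> jog_arm --turn '[[0, 0, 0], [0, 0, 0], [0, 0, 0], [0, 0, 0]]' --delta_pos '[[0.001, 0, 0], [0, 0, 0], [0, 0, 0], [0, 0, 0]]' --gripper '[0.05, 0.05, 0.05, 0.05]'

```text
time: 8.67
tool_pos: [0.5027, -0.1187, 0.1144]
tcp_rot: [-3.141, 0.068, 0.0]
wrist_force: [-0.6, 0.5, -2.1]
width: 0.649
grip_force: 48.3
```

>>> jog_arm --turn '[[0, 0, 0], [0, 0, 0], [0, 0, 0], [0, 0, 0]]' --delta_pos '[[0.001, 0, 0], [0, 0, 0], [0, 0, 0], [0, 0, 0]]' --gripper '[0.05, 0.05, 0.05, 0.05]'

```text
time: 9.0
tool_pos: [0.5035, -0.1187, 0.1144]
tcp_rot: [-3.141, 0.068, 0.001]
wrist_force: [-1.9, 0.1, -0.4]
width: 0.637
grip_force: 48.4
```

>>> jog_arm --turn '[[0, 0, 0], [0, 0, 0], [0, 0, 0], [0, 0, 0]]' --delta_pos '[[0.001, 0, 0], [0, 0, 0], [0, 0, 0], [0, 0, 0]]' --gripper '[0.05, 0.05, 0.05, 0.05]'

```text
time: 9.33
tool_pos: [0.5044, -0.1188, 0.1144]
tcp_rot: [-3.141, 0.068, 0.001]
wrist_force: [-3.0, -0.1, 0.2]
width: 0.646
grip_force: 48.5
```

>>> jog_arm --turn '[[0, 0, 0], [0, 0, 0], [0, 0, 0], [0, 0, 0]]' --delta_pos '[[0.001, 0, 0], [0, 0, 0], [0, 0, 0], [0, 0, 0]]' --gripper '[0.05, 0.05, 0.05, 0.05]'

```text
time: 9.67
tool_pos: [0.5055, -0.1188, 0.1144]
tcp_rot: [-3.141, 0.068, 0.001]
wrist_force: [-4.3, 0.2, -0.3]
width: 0.646
grip_force: 48.5
```

>>> jog_arm --turn '[[0, 0, 0], [0, 0, 0], [0, 0, 0], [0, 0, 0]]' --delta_pos '[[0.001, 0, 0], [0, 0, 0], [0, 0, 0], [0, 0, 0]]' --gripper '[0.05, 0.05, 0.05, 0.05]'

```text
time: 10.0
tool_pos: [0.5064, -0.1188, 0.1143]
tcp_rot: [-3.141, 0.068, 0.002]
wrist_force: [-5.7, 0.3, 0.2]
width: 0.648
grip_force: 48.6
```

>>> jog_arm --turn '[[0, 0, 0], [0, 0, 0], [0, 0, 0], [0, 0, 0]]' --delta_pos '[[0.001, 0, 0], [0, 0, 0], [0, 0, 0], [0, 0, 0]]' --gripper '[0.05, 0.05, 0.05, 0.05]'

```text
time: 10.33
tool_pos: [0.5071, -0.1189, 0.1143]
tcp_rot: [-3.141, 0.068, 0.003]
wrist_force: [-7.1, -0.1, 1.1]
width: 0.643
grip_force: 48.7
```

>>> jog_arm --turn '[[0, 0, 0], [0, 0, 0], [0, 0, 0], [0, 0, 0]]' --delta_pos '[[0.001, 0, 0], [0, 0, 0], [0, 0, 0], [0, 0, 0]]' --gripper '[0.05, 0.05, 0.05, 0.05]'

```text
time: 10.67
tool_pos: [0.5077, -0.1189, 0.1142]
tcp_rot: [-3.141, 0.068, 0.004]
wrist_force: [-6.4, -0.2, 2.2]
width: 0.647
grip_force: 48.8
```

>>> jog_arm --turn '[[0, 0, 0], [0, 0, 0], [0, 0, 0], [0, 0, 0]]' --delta_pos '[[0.001, 0, 0], [0, 0, 0], [0, 0, 0], [0, 0, 0]]' --gripper '[0.05, 0.05, 0.05, 0.05]'

```text
time: 11.0
tool_pos: [0.5084, -0.1189, 0.1141]
tcp_rot: [-3.141, 0.068, 0.005]
wrist_force: [-7.0, 0.4, 1.5]
width: 0.646
grip_force: 48.8
```

```bash
python3 - <<'E'
from h import *
F=[]
for i in range(4):
    s=read_state(); F.append(s["wrist_force"]); im=vision.read_camera("wrist")
F=np.array(F);print(F.round(1).tolist(),F.mean(0),s["tool_pos"],s["torque"])
sc=vision.read_camera("scene")
a=im[130:430,160:480][:,:,::-1]; a=cv2.resize(a,(480,450)); b=cv2.resize(sc[190:280,270:334],(320,450),interpolation=2)[:,:,::-1]
cv2.imwrite("pics/m5.png",np.hstack([a,b]))
E
```

```text
[[-7.0, 0.4, 1.5], [-7.8, 0.2, 2.9], [-7.9, -1.0, 2.3], [-8.1, 0.2, 1.6]] [-7.70139948 -0.06459099  2.08802352] [ 0.50840147 -0.11887231  0.11411942] [0.01323101 1.08907751 0.11152287]
```

View pics/m5.png

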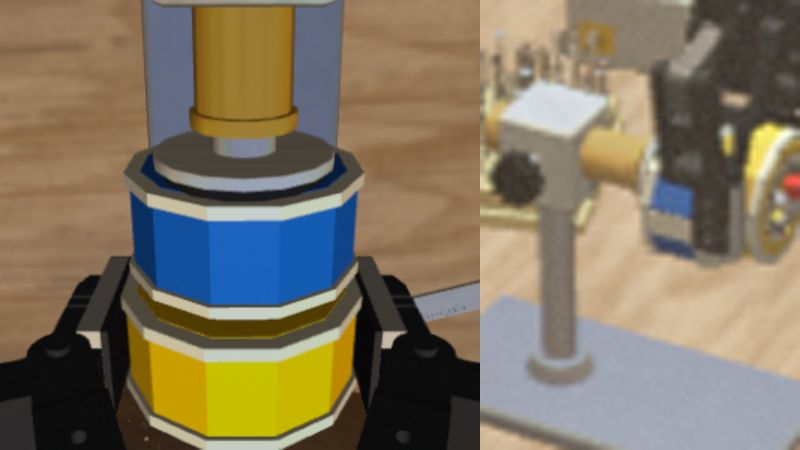

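>>> jog_arm --turn '[[0, 0, 0], [0, 0, 0], [0, 0, 0], [0, 0, 0]]' --delta_pos '[[0.001, 0, 0], [0.0005, 0, 0], [0, 0, 0], [0, 0, 0]]' --gripper '[0.05, 0.05, 0.05, 0.05]'

```text
time: 11.58
tool_pos: [0.5093, -0.1188, 0.114]
tcp_rot: [-3.14, 0.067, 0.007]
wrist_force: [-9.5, -0.3, 2.8]
width: 0.644
grip_force: 48.8
```

```bash
cat > f.py <<'E'
from h import *
F=[]
for i in range(4):
    vision.read_camera("scene"); s=read_state(); F.append(s["wrist_force"])
F=np.array(F);print(F.mean(0).round(2),s["tool_pos"].round(5),s["tcp_rot"].round(4),s["torque"].round(2),s["time"])
E
python3 f.py
```

```text
[-9.66  0.52  2.3 ] [ 0.50936 -0.11886  0.11397] [-3.1405  0.0674  0.0065] [0.05 1.31 0.12] 11.7833
```

>>> jog_arm --turn '[[0, 0, 0], [0, 0, 0], [0, 0, 0], [0, 0, 0], [0, 0, 0], [0, 0, 0]]' --delta_pos '[[0.0007, 0, 0], [0, 0, 0], [0, 0, 0.001], [0, 0, 0.001], [0, 0, 0], [0, 0, 0]]' --gripper '[0.05, 0.05, 0.05, 0.05, 0.05, 0.05]'

```text
time: 12.28
tool_pos: [0.5098, -0.1188, 0.1117]
tcp_rot: [-3.14, 0.067, 0.007]
wrist_force: [-9.3, 0.8, 1.8]
width: 0.648
grip_force: 48.8
```

>>> jog_arm --turn '[[0, 0, 0], [0, 0, 0], [0, 0, 0], [0, 0, 0]]' --delta_pos '[[0, 0, 0.001], [0, 0, 0.001], [0, 0, 0], [0, 0, 0]]' --gripper '[0.05, 0.05, 0.05, 0.05]'

```text
time: 12.62
tool_pos: [0.5097, -0.1187, 0.1097]
tcp_rot: [-3.14, 0.067, 0.008]
wrist_force: [-10.9, 1.6, 1.6]
width: 0.647
grip_force: 48.8
```

```bash
python3 f.py
```

```text
[-9.43  0.33  1.95] [ 0.50971 -0.11866  0.10965] [-3.14    0.0673  0.0077] [0.09 1.33 0.17] 12.8167
```

>>> jog_arm --turn '[[0, 0, 0], [0, 0, 0], [0, 0, 0], [0, 0, 0]]' --delta_pos '[[0, 0, 0.001], [0, 0, 0.001], [0, 0, 0], [0, 0, 0]]' --gripper '[0.05, 0.05, 0.05, 0.05]'

```text
time: 13.15
tool_pos: [0.5097, -0.1186, 0.1076]
tcp_rot: [-3.14, 0.067, 0.008]
wrist_force: [-9.3, 1.1, 1.9]
width: 0.647
grip_force: 48.8
```

>>> jog_arm --turn '[[0, 0, 0], [0, 0, 0], [0, 0, 0], [0, 0, 0]]' --delta_pos '[[0, 0, 0.001], [0, 0, 0.001], [0, 0, 0], [0, 0, 0]]' --gripper '[0.05, 0.05, 0.05, 0.05]'

```text
time: 13.48
tool_pos: [0.5097, -0.1186, 0.1056]
tcp_rot: [-3.14, 0.067, 0.008]
wrist_force: [-9.8, 0.9, 1.0]
width: 0.645
grip_force: 48.8
```

```bash
python3 f.py
```

```text
[-9.52  1.05  2.12] [ 0.50967 -0.11862  0.10563] [-3.14    0.0672  0.0078] [0.12 1.28 0.1 ] 13.6833
```

>>> jog_arm --turn '[[0, 0, 0], [0, 0, 0], [0, 0, 0], [0, 0, 0]]' --delta_pos '[[0, 0, 0.001], [0, 0, 0], [0, 0, 0], [0, 0, 0]]' --gripper '[0.05, 0.05, 0.05, 0.05]'

```text
time: 14.02
tool_pos: [0.5097, -0.1186, 0.1046]
tcp_rot: [-3.14, 0.067, 0.008]
wrist_force: [-9.5, 0.3, 1.7]
width: 0.647
grip_force: 48.8
```

>>> jog_arm --turn '[[0, 0, 0], [0, 0, 0], [0, 0, 0], [0, 0, 0]]' --delta_pos '[[0, 0, 0.0005], [0, 0, 0], [0, 0, 0], [0, 0, 0]]' --gripper '[0.05, 0.05, 0.05, 0.05]'

```text
time: 14.35
tool_pos: [0.5097, -0.1186, 0.1042]
tcp_rot: [-3.14, 0.067, 0.008]
wrist_force: [-9.3, 1.1, 2.3]
width: 0.645
grip_force: 48.8
```

```bash
python3 f.py
```

```text
[-9.59  0.8   2.54] [ 0.50968 -0.11861  0.1042 ] [-3.14    0.0673  0.0077] [0.15 1.3  0.11] 14.55
```

>>> jog_arm --turn '[[0, 0, 0], [0, 0, 0], [0, 0, 0], [0, 0, 0]]' --delta_pos '[[0, 0, 0.0005], [0, 0, 0], [0, 0, 0], [0, 0, 0]]' --gripper '[0.05, 0.05, 0.05, 0.05]'

```text
time: 14.88
tool_pos: [0.5097, -0.1186, 0.1038]
tcp_rot: [-3.14, 0.067, 0.008]
wrist_force: [-10.2, 0.7, 3.0]
width: 0.644
grip_force: 48.9
```

>>> jog_arm --turn '[[0, 0, 0], [0, 0, 0], [0, 0, 0], [0, 0, 0]]' --delta_pos '[[0, 0, 0.0005], [0, 0, 0], [0, 0, 0], [0, 0, 0]]' --gripper '[0.05, 0.05, 0.05, 0.05]'

```text
time: 15.22
tool_pos: [0.5097, -0.1187, 0.1038]
tcp_rot: [-3.14, 0.067, 0.008]
wrist_force: [-11.3, 0.4, 5.4]
width: 0.648
grip_force: 49.2
```

```bash
python3 f.py
```

```text
[-11.28   1.47   5.47] [ 0.50975 -0.11864  0.10379] [-3.14    0.0672  0.0076] [0.19 1.56 0.19] 15.4167
```

>>> jog_arm --turn '[[0, 0, 0], [0, 0, 0], [0, 0, 0], [0, 0, 0]]' --delta_pos '[[-0.0005, 0, -0.0005], [-0.0005, 0, 0], [0, 0, 0], [0, 0, 0]]' --gripper '[0.05, 0.05, 0.05, 0.05]'

```text
time: 15.75
tool_pos: [0.5091, -0.1186, 0.1038]
tcp_rot: [-3.14, 0.067, 0.006]
wrist_force: [-8.3, 0.2, 1.7]
width: 0.651
grip_force: 48.7
```

>>> jog_arm --turn '[[0, 0, 0], [0, 0, 0], [0, 0, 0], [0, 0, 0]]' --delta_pos '[[-0.0005, 0, 0], [0, 0, 0], [0, 0, 0], [0, 0, 0]]' --gripper '[0.05, 0.05, 0.05, 0.05]'

```text
time: 16.08
tool_pos: [0.5087, -0.1186, 0.1038]
tcp_rot: [-3.14, 0.067, 0.006]
wrist_force: [-7.7, 1.1, 0.6]
width: 0.646
grip_force: 48.7
```

```bash
python3 f.py
```

```text
[-8.52  0.64  1.96] [ 0.50873 -0.11861  0.10385] [-3.1401  0.0674  0.0059] [0.12 1.12 0.15] 16.2833
```

>>> jog_arm --turn '[[0, 0, 0], [0, 0, 0], [0, 0, 0], [0, 0, 0]]' --delta_pos '[[-0.0005, 0, 0], [-0.0005, 0, 0], [0, 0, 0], [0, 0, 0]]' --gripper '[0.05, 0.05, 0.05, 0.05]'

```text
time: 16.62
tool_pos: [0.5085, -0.1186, 0.1039]
tcp_rot: [-3.14, 0.067, 0.003]
wrist_force: [-5.8, 0.6, -0.1]
width: 0.646
grip_force: 48.4
```

>>> jog_arm --turn '[[0, 0, 0], [0, 0, 0], [0, 0, 0], [0, 0, 0]]' --delta_pos '[[-0.0005, 0, 0], [-0.0005, 0, 0], [0, 0, 0], [0, 0, 0]]' --gripper '[0.05, 0.05, 0.05, 0.05]'

```text
time: 16.95
tool_pos: [0.5084, -0.1186, 0.1039]
tcp_rot: [-3.14, 0.068, 0.0]
wrist_force: [-1.8, 1.4, -5.0]
width: 0.642
grip_force: 48.5
```

```bash
python3 f.py
```

```text
[-1.86  1.63 -6.35] [ 0.50831 -0.11865  0.10396] [-3.1404e+00  6.7900e-02  8.0000e-04] [0.31 0.22 0.14] 17.15
```

>>> jog_arm --turn '[[0, 0, 0], [0, 0, 0], [0, 0, 0], [0, 0, 0]]' --delta_pos '[[0, 0, 0.0008], [0, 0, 0], [0, 0, 0], [0, 0, 0]]' --gripper '[0.05, 0.05, 0.05, 0.05]' --grip_force 20

```text
time: 17.48
tool_pos: [0.5084, -0.1187, 0.1039]
tcp_rot: [-3.14, 0.068, 0.0]
wrist_force: [-3.7, 3.8, -1.7]
width: 0.649
grip_force: 49.3
```

```bash
python3 f.py
```

```text
[-3.53  3.97 -1.8 ] [ 0.50845 -0.11871  0.10389] [-3.1405e+00  6.7800e-02  1.0000e-04] [0.51 0.57 0.17] 17.6833
```

>>> jog_arm --turn '[[0, 0, 0], [0, 0, 0], [0, 0, 0], [0, 0, 0], [0, 0, 0], [0, 0, 0], [0, 0, 0], [0, 0, 0], [0, 0, 0]]' --delta_pos '[[0, -0.0006, 0], [0, 0, 0], [0, 0, 0], [0, 0, 0], [0, 0, 0], [0, 0, 0], [0, 0, 0], [0, 0, 0], [0, 0, 0]]' --gripper '[0.05, 0.05, 0.058, 0.06, 0.064, 0.07, 0.08, 0.08, 0.08]'

```text
time: 18.43
tool_pos: [0.5088, -0.1184, 0.1038]
tcp_rot: [3.141, -0.068, 0.001]
wrist_force: [1.0, 0.3, -0.7]
width: 0.937
grip_force: 0.0
```

```bash
python3 - <<'E'
from h import *
s=read_state(); im=vision.read_camera("wrist"); sc=vision.read_camera("scene")
print(s["tool_pos"],s["wrist_force"])
a=im[130:430,160:480][:,:,::-1]; a=cv2.resize(a,(480,450)); b=cv2.resize(sc[190:280,270:334],(320,450),interpolation=2)[:,:,::-1]
cv2.imwrite("pics/m6.png",np.hstack([a,b]))
E
```

```text
[ 0.50875873 -0.11841414  0.10383252] [ 0.97259096  0.25178856 -0.66824149]
```

View pics/m6.png

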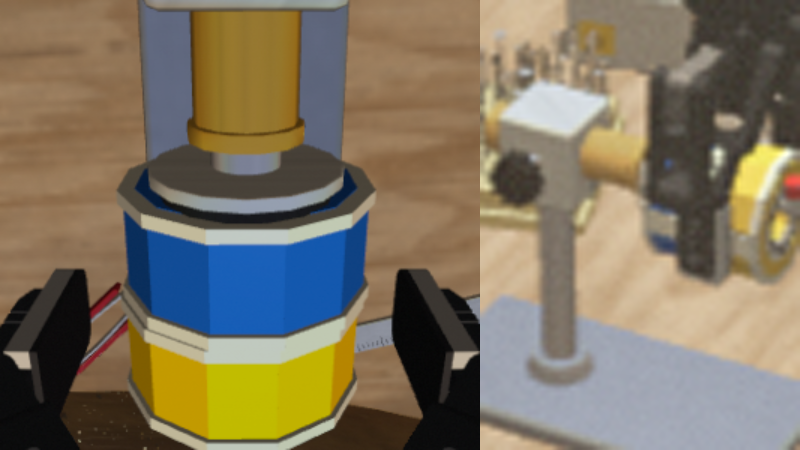

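Released: the yellow reel sits snug against the blue one, both aligned, with the pads clear on either side. Lifting straight off.

>>> jog_arm --turn '[[0, 0, 0], [0, 0, 0], [0, 0, 0], [0, 0, 0], [0, 0, 0], [0, 0, 0], [0, 0, 0], [0, 0, 0], [0, 0, 0], [0, 0, 0]]' --delta_pos '[[0, 0, -0.005], [0, 0, -0.01], [0, 0, -0.015], [0, 0, -0.015], [0, 0, -0.02], [0, 0, -0.02], [0, 0, -0.02], [0, 0, -0.015], [0, 0, 0], [0, 0, 0]]' --gripper '[0.085, 0.085, 0.085, 0.085, 0.085, 0.085, 0.085, 0.085, 0.085, 0.085]'

```text
time: 19.37
tool_pos: [0.5094, -0.1186, 0.2254]
tcp_rot: [3.14, -0.068, 0.005]
wrist_force: [0.0, 0.4, -0.5]
width: 0.996
grip_force: 0.0
```

```bash
python3 - <<'E'
from h import *
im=vision.read_camera("wrist"); sc=vision.read_camera("scene")
s=read_state();print(s["tool_pos"],s["wrist_force"],s["time"])
a=cv2.resize(im[:,:,::-1],(480,360)); b=cv2.resize(sc[190:280,270:350],(320,360),interpolation=2)[:,:,::-1]
cv2.imwrite("pics/m7.png",np.hstack([a,b]))
E
```

```text
[ 0.50789885 -0.11814605  0.22289167] [ 0.50588315  0.18800359 -0.38928722] 19.4667
```

View pics/m7.png

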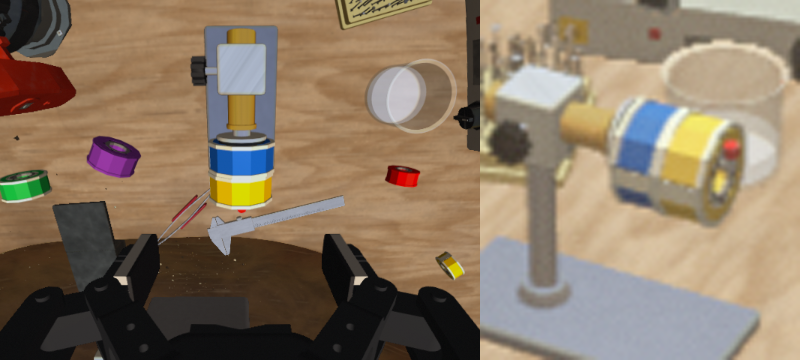

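Both reels hang snugly between the brake and the upturned end, the red cap shows in front at scene crop (732,150), and the bystanders have not moved. Handing in.

```bash
python3 -c "
from workcell import ticket
print(ticket.finish_job())"
```

```text
the job is handed in; nothing more can be done
None
```

The yellow reel hangs on the hook in front of the blue reel, behind the upturned end, with the brake holding both snugly. The push read about 11 N at most, and the job is handed in at about 19.5 s.

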